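# Punch a star and a small round at the craft table

## Task

At the craft table, cut the pieces for one ornament: with the fingertips gently press down the plunger of the star punch until it cuts and let it spring back up, then do the same with the small round punch. Grasp nothing, leave every punch standing where it is, do not press the large round and square punches, leave all the other things alone, and finish with the fingers clear.

Things in the scene. Friction and masses are not known exactly. Their poses are not given: they have to be found in the camera images.
- star_punch: the star punch (press first): a loose desk-top paper punch, about 350 g, white plastic body 70 x 58 mm and 42 mm high with a strip of card in its front (-x) slot; on its top stands a grey plunger, seen from above as a five-pointed star, about 50 mm across its points, points evenly round the centre. All four bodies are alike; only the plunger's outline differs. Origin: centre of the underside, on the table; z up, x along the 70 mm side.
- star_top (a point): centre of the flat top face of that punch's plunger, 60 mm above the table at rest (18 mm above the punch's body); it goes down with the plunger.
- star_plunger (a joint): how far that plunger is pressed down, m: 0 = up at rest, 0.010 = hard stop. A spring resists with about 2 N at first and 0.6 N more per mm (about 5 N at 5 mm, 8 N at the stop) and lifts it again. The punch cuts from 0.0045 on; the stop need not be reached.
- small_round_punch: the small round punch (press second): a loose desk-top paper punch, about 350 g, white plastic body 70 x 58 mm and 42 mm high with a strip of card in its front (-x) slot; on its top stands a grey plunger, seen from above as a small round disc, 22 mm in diameter. All four bodies are alike; only the plunger's outline differs. Origin: centre of the underside, on the table; z up, x along the 70 mm side.
- small_round_top (a point): centre of the flat top face of that punch's plunger, 60 mm above the table at rest (18 mm above the punch's body); it goes down with the plunger.
- small_round_plunger (a joint): how far that plunger is pressed down, m: 0 = up at rest, 0.010 = hard stop. A spring resists with about 2 N at first and 0.6 N more per mm (about 5 N at 5 mm, 8 N at the stop) and lifts it again. The punch cuts from 0.0045 on; the stop need not be reached.
- large_round_punch: the large round punch (leave alone): a loose desk-top paper punch, about 350 g, white plastic body 70 x 58 mm and 42 mm high with a strip of card in its front (-x) slot; on its top stands a grey plunger, seen from above as a large round disc, 44 mm in diameter. All four bodies are alike; only the plunger's outline differs. Origin: centre of the underside, on the table; z up, x along the 70 mm side.
- large_round_top (a point): centre of the flat top face of that punch's plunger, 60 mm above the table at rest (18 mm above the punch's body); it goes down with the plunger.
- large_round_plunger (a joint): how far that plunger is pressed down, m: 0 = up at rest, 0.010 = hard stop. A spring resists with about 2 N at first and 0.6 N more per mm (about 5 N at 5 mm, 8 N at the stop) and lifts it again. The punch cuts from 0.0045 on; the stop need not be reached.
- square_punch: the square punch (leave alone): a loose desk-top paper punch, about 350 g, white plastic body 70 x 58 mm and 42 mm high with a strip of card in its front (-x) slot; on its top stands a grey plunger, seen from above as a square, 36 x 36 mm. All four bodies are alike; only the plunger's outline differs. Origin: centre of the underside, on the table; z up, x along the 70 mm side.
- square_top (a point): centre of the flat top face of that punch's plunger, 60 mm above the table at rest (18 mm above the punch's body); it goes down with the plunger.
- square_plunger (a joint): how far that plunger is pressed down, m: 0 = up at rest, 0.010 = hard stop. A spring resists with about 2 N at first and 0.6 N more per mm (about 5 N at 5 mm, 8 N at the stop) and lifts it again. The punch cuts from 0.0045 on; the stop need not be reached.
- glue: bystander, loose, leave alone: white glue bottle with a pointed nozzle, 42 mm diameter, 115 mm high. Origin: centre of its underside.
- tape: bystander, loose, leave alone: empty cardboard tape ring lying flat, 60 mm outside, 44 mm inside, 19 mm high. Origin: centre of its underside.
- block: bystander, loose, leave alone: light wooden block 60 x 60 x 22 mm. Origin: centre of its underside.
- jar: bystander, loose, leave alone: small glass jar with a metal lid, 48 mm diameter, 55 mm high. Origin: centre of its underside.
- mug: bystander, loose, leave alone: white mug, 76 mm diameter, 85 mm high, with a handle. Origin: centre of its underside.
- paint: bystander, loose, leave alone: small metal can with a paper label, 52 mm diameter, 60 mm high. Origin: centre of its underside.
There are look-alikes about, which are no part of the job. Leave any blue or pink look-alike of the star_punch alone.

How it is judged:
By the outcome, as a careful person would: the job done as asked, in the order asked, and still so for the second after the job is handed in, with the robot touching nothing.
It also fails if it takes over 48 s, if anything falls off the work surface, if the arm or the gripper's body presses on something with over 40 N, if the wrist force passes 120 N, or if a joint passes its speed limit or range.

## Robot

A 6-joint arm with a two-finger parallel gripper is mounted at the origin on the work surface. World frame = base frame: x ahead of the robot, y to its left, z up, the work surface at z = 0. Lengths are in mm, angles in rad, forces in N, time in s.
With the tool pointing down it reaches from about 350 to 775 mm from the base axis. Payload 7.3 kg.
Tool frame: the origin (TCP) lies at the very end of the fingers, on their centre line; the grasp point (between the pads) lies 19 mm behind it; z points along the fingers, y is the line along which they close (so a half turn about z gives the same grasp; the last joint's range is limited). The gripper opens to 92 mm and grips with 3 to 60 N. Pads are 19 mm wide; open, the fingers measure 130 mm over their backs; the gripper's body (75 mm by 190 mm) begins 47 mm behind the grasp point.
Start: joints at [1.006, 0.342, 1.524, -0, 1.275, -0.146], TCP at [213.487, 479.654, 226.741] pointing down, gripper open.
Joint ranges: [-2.53, 2.53], [-0.77, 2.02], [0.04, 2.7], [-1, 4.14], [0.28, 2.66], [-3.11, 3.11]. Speed limits (rad/s): [2.57, 2.57, 3.14, 3.14, 3.14, 3.14].

## Interface

Orientations are given as [roll, pitch, yaw] about the fixed x, y, z axes, in that order (R = Rz(yaw) Ry(pitch) Rx(roll)).
In Python, from plant import bot gives the robot as it stands.
- The arm moves only by the tool jog_arm, never from a script. Its argument "targets" is a list of rows, each an object with "xyz": the shift along the tool's x, y, z as a fraction of full scale, a list of three; "spin": the turn about the tool's z as a fraction of full scale. In form: [{"xyz": [x, y, z], "spin": spin}, ...]. A call has exactly 10 rows; each row shifts and turns the commanded pose from where the row before left it, along the tool's axes as they then stand; what a row does not reach is not made up. Full scale, the value 1, is 80 mm for a shift and 0.1 rad for a turn. A row lasts 1/8 s, in which the tool goes at most 62.5 mm and 10.7 degrees, less where a joint would pass 70% of its speed; a pose out of reach is approached as far as the arm can. A call with a number of a shift or a turn outside -1 to 1 is refused whole. A call with a gripper value outside its range is refused whole. "gripper" is the opening in per cent of the stroke, from 0 (shut) to 100 (fully open), set as the call begins (left out, the last holds). The fingers move at their own pace and stop on an object; the grip force is fixed at half the most. Time passes only in rows, so rows that do not move let the fingers close, or fill a call up. It gives the time, the measured TCP pose, the force, the opening and the grip force at its end, in the units of the state.
- bot.get_obs(): the state, without advancing time (a new reading comes with each control period).
- bot.capture(name): name is "scene" or "side" or "wrist"; returns the picture (384x512x3 uint8, blue, green, red); there is no depth.
- bot.get_calibration(name): a dict with "vfov" (degrees; the focal length in pixels is half the picture's height over the tangent of half this angle, whatever the lens; pixels are square), "cx", "cy" (the principal point, pixels), "eye" and "rotation" of the camera in the world. Camera axes: x right, y down, z forward; pixel columns grow to the right and rows downward; lengths in mm; the calibration is good to about 2 mm. A picture is of the moment at which its call begins: read the wrist's pose just before it. get_calibration takes no time and is no camera call; for the wrist camera it gives the pose at the moment of the call.
- bot.close_job(): hands the job in; it is judged then, once.
The state is a dict: "time": time; "joint_positions": joint angles; "dq": joint speeds; "tau": joint torques, N m; "tool_pos": TCP position; "tcp_rot": TCP orientation; "contact_force": force on the tool from outside, world axes, zero at the start; "moment": the same for the moment, N m; "grip_width": finger opening in mm; "finger_force": force on a finger pad.
Only numpy, scipy, OpenCV 4.12 (cv2) and the standard library are available. Lean on these libraries where they do the work, as an engineer would, in place of code of your own. Each camera call takes 0.05 s, during which the arm holds its last target. There are 200 camera calls.

## Working session

There is one attempt and no reset: what is moved stays moved. The work goes in short steps, Python scripts to look and compute and a tool call to move; the robot and the scene stay as the last step left them, time stands still between calls to the robot, and variables do not carry over. Pictures are saved under pics/ and viewed, at most 10 in all, crops included, and the job is handed in when it is done.

Besides the shell and the picture viewer there is one more tool, called after "Request:" as name([rows], argument=value, ...), one row to a line, values as JSON. jog_arm: Moves the arm, as the interface text tells. Shift numbers are shares of 80 mm and turn numbers shares of 0.1 rad, none past 1 either way. Its arguments: {"type":"object","properties":{"targets":{"type":"array","items":{"type":"object","properties":{"xyz":{"type":"array","items":{"type":"number"}},"spin":{"type":"number"}}}},"gripper":{"type":"number"}},"required":["targets"]}

```bash
mkdir -p pics
python3 - <<'E'
from plant import bot
import cv2,numpy as np
o=bot.get_obs();print({k:np.round(v,3) for k,v in o.items() if k in('time','tool_pos','tcp_rot','grip_width','contact_force')})
for n in('scene','side','wrist'):
    c=bot.get_calibration(n);print(n,c)
    cv2.imwrite(f'pics/{n}0.png',bot.capture(n))
E
```

```text
{'time': np.float64(0.0), 'tool_pos': array([213.242, 479.266, 226.052]), 'tcp_rot': array([-3.14 , -0.   ,  2.723]), 'contact_force': array([-0.358,  0.359, -0.425]), 'grip_width': np.float64(92.167)}
scene {'vfov': 52.561823751009705, 'cx': 252.8471613400933, 'cy': 193.6604352510532, 'eye': array([1493.92650364,  135.68571367,  678.46297373]), 'rotation': array([-2.15167201, -0.00837588,  1.79970403])}
side {'vfov': 46.47371200393916, 'cx': 259.83744431234703, 'cy': 191.51977275776358, 'eye': array([ 535.63101437, -998.25311779,  857.28459535]), 'rotation': array([-2.25827614,  0.01902958, -0.09449202])}
wrist {'vfov': 65.00006381473206, 'cx': 251.46777301622754, 'cy': 191.65156911925985, 'eye': array([145.22761399, 511.17175031, 385.99472266]), 'rotation': array([2.85988236e+00, 1.80970672e-03, 1.15265727e+00])}
```

View pics/scene0.png

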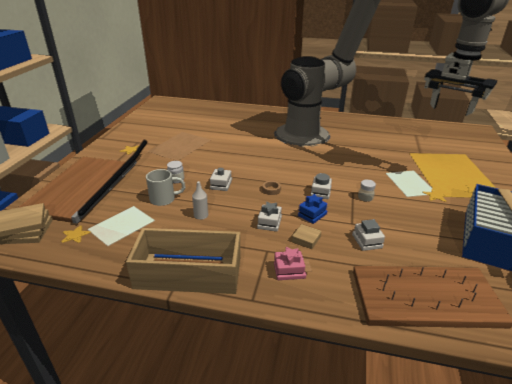

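View pics/side0.png

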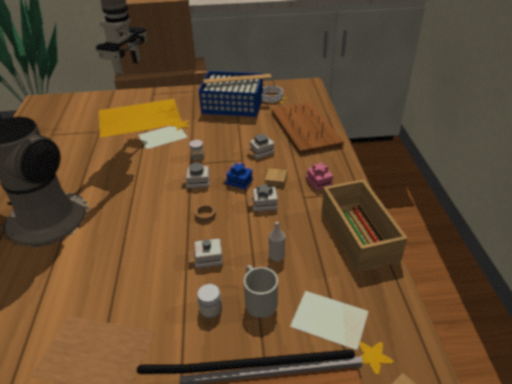

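The scene view shows white punches near (221,178), (321,184), (269,215) and (369,232). In the side view they are near (208,252), (197,176), (265,197) and (262,146). I'll enlarge them to tell the plungers apart and triangulate.

```bash
cat > h.py <<'E'
import numpy as np
from scipy.spatial.transform import Rotation as R
def ray(c,u,v):
    f=192/np.tan(np.radians(c['vfov']/2))
    d=np.array([(u-c['cx'])/f,(v-c['cy'])/f,1.])
    return np.array(c['eye']),R.from_euler('xyz',c['rotation']).as_matrix()@d
def plane(c,u,v,z):
    e,d=ray(c,u,v);return e+d*(z-e[2])/d[2]
def project(c,p):
    f=192/np.tan(np.radians(c['vfov']/2))
    q=R.from_euler('xyz',c['rotation']).as_matrix().T@(np.array(p)-c['eye'])
    return q[:2]/q[2]*f+[c['cx'],c['cy']]
E
python3 - <<'E'
from plant import bot
import cv2,numpy as np
from h import *
S={'scene':[(221,173),(321,179),(269,210),(370,226)],'side':[(208,243),(197,168),(265,188),(262,138)]}
rows=[]
for n,ps in S.items():
    im=cv2.imread(f'pics/{n}0.png');c=bot.get_calibration(n)
    rows.append(np.hstack([cv2.resize(im[v-20:v+30,u-25:u+25],(200,200),interpolation=cv2.INTER_CUBIC) for u,v in ps]))
    for u,v in ps: print(n,(u,v),plane(c,u,v,60).round(0))
cv2.imwrite('pics/crops.png',np.vstack(rows))
E
```

```text
scene (221, 173) [ 484. -197.   60.]
scene (321, 179) [445. 112.  60.]
scene (269, 210) [644. -12.  60.]
scene (370, 226) [651. 255.  60.]
side (208, 243) [ 466. -215.   60.]
side (197, 168) [434. 104.  60.]
side (265, 188) [628. -16.  60.]
side (262, 138) [645. 245.  60.]
```

View pics/crops.png

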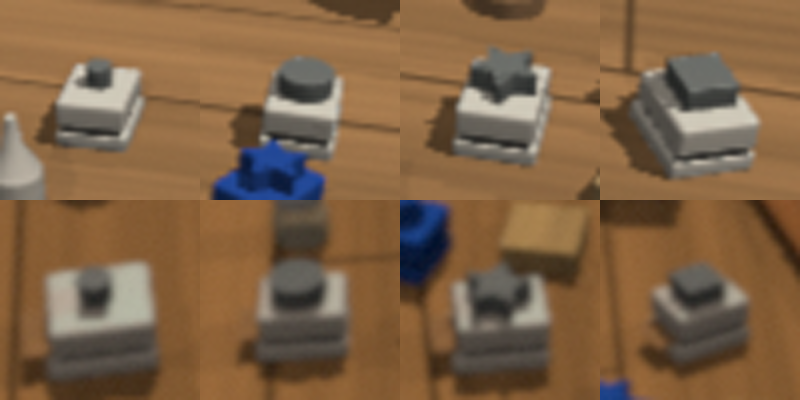

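View pics/wrist0.png

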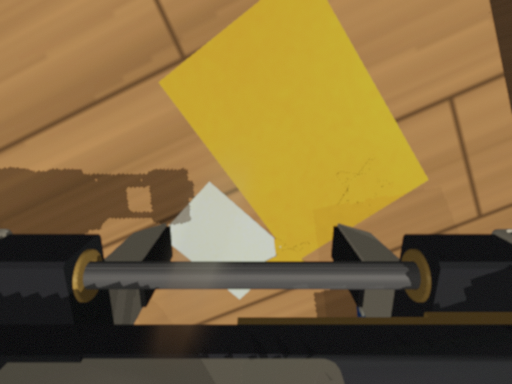

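The third punch is the star and the first is the small round; the second is the large round and the fourth the square. The wrist camera doesn't see any punches yet. Next I'll refine the two points across both views, locate the tall glue and mug, and work out the travel.

```bash
cat >> h.py <<'E'
def tri(a,b):
    (e1,d1),(e2,d2)=a,b
    s=np.linalg.lstsq(np.c_[d1,-d2],e2-e1,rcond=None)[0]
    p,q=e1+s[0]*d1,e2+s[1]*d2
    return (p+q)/2,np.linalg.norm(p-q)
def totool(o,p):
    return R.from_euler('xyz',o['tcp_rot']).as_matrix().T@(np.array(p)-o['tool_pos'])
E
python3 - <<'E'
from plant import bot
from h import *
o=bot.get_obs();cs,cd,cw=[bot.get_calibration(n) for n in('scene','side','wrist')]
for n,a,b in [('star',(270.2,208),(264.2,188.5)),('small',(220.5,168.5),(207,241)),('glue nozzle',(199,183),(278,225))]:
    p,g=tri(ray(cs,*a),ray(cd,*b));print(n,p.round(0),'gap',g.round(1))
for z in(60,0):print('mug',plane(cs,160,187,60).round(),plane(cd,261,290,60).round());break
T=R.from_euler('xyz',o['tcp_rot']).as_matrix();e,d=ray(cw,256,120)
print('cam off tool',(T.T@(cw['eye']-o['tool_pos'])).round(),'dir',(T.T@d).round(3))
E
```

```text
star [626. -12.  55.] gap 0.1
small [ 462. -207.   62.] gap 3.8
glue nozzle [ 637. -216.  108.] gap 9.1
mug [ 606. -349.   60.] [ 582. -373.   60.]
cam off tool [  75.    1. -160.] dir [-0.05   0.015  1.027]
```

Request:
jog_arm([
  {"xyz": [-0.65, -0.28, 0]},
  {"xyz": [-0.65, -0.28, 0]},
  {"xyz": [-0.65, -0.28, 0]},
  {"xyz": [-0.65, -0.28, 0]},
  {"xyz": [-0.65, -0.28, 0]},
  {"xyz": [-0.65, -0.28, 0]},
  {"xyz": [-0.65, -0.28, 0]},
  {"xyz": [-0.65, -0.28, 0]},
  {"xyz": [-0.65, -0.28, 0]},
  {"xyz": [-0.65, -0.28, 0]},
], gripper=0)

```text
invalid input
```

Request:
jog_arm([
  {"xyz": [-0.65, -0.28, 0]},
  {"xyz": [-0.65, -0.28, 0]},
  {"xyz": [-0.2, -0.1, 0.2]},
  {"xyz": [0, 0, 0.2]},
  {"xyz": [0, 0, 0]},
  {"xyz": [0, 0, 0]},
  {"xyz": [0, 0, 0]},
  {"xyz": [0, 0, 0]},
  {"xyz": [0, 0, 0]},
  {"xyz": [0, 0, 0]},
])

```text
invalid input
```

Run:
```python
from plant import bot
import cv2
from h import *
o=bot.get_obs();c=bot.get_calibration('wrist');cv2.imwrite('pics/w1.png',bot.capture('wrist'))
print(o['time'],o['tool_pos'],o['tcp_rot'],o['contact_force'],project(c,[626,-12,60]),project(c,o['tool_pos']))
```

```text
0.15 [213.31670406 479.40595347 226.20553945] [-3.14049335e+00 -1.93895062e-04  2.72277386e+00] [ 0.00745697 -0.36067137  0.24413633] [ 79.4949886 517.6510404] [249.47255082 239.50974094]
```

View pics/w1.png

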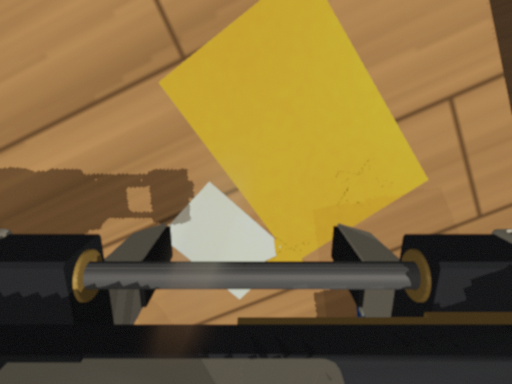

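The picture hasn't changed because the moves were refused, probably for the missing spin. I'll resend with it.

Request:
jog_arm([
  {"xyz": [-0.65, -0.28, 0], "spin": 0},
  {"xyz": [-0.65, -0.28, 0], "spin": 0},
  {"xyz": [-0.65, -0.28, 0], "spin": 0},
  {"xyz": [-0.65, -0.28, 0], "spin": 0},
  {"xyz": [-0.65, -0.28, 0], "spin": 0},
  {"xyz": [-0.65, -0.28, 0], "spin": 0},
  {"xyz": [-0.65, -0.28, 0], "spin": 0},
  {"xyz": [-0.65, -0.28, 0], "spin": 0},
  {"xyz": [-0.65, -0.28, 0], "spin": 0},
  {"xyz": [-0.65, -0.28, 0], "spin": 0},
], gripper=0)

```text
time: 1.45
tool_pos: [598.5, 62.0, 226.5]
tcp_rot: [3.141, -0.0, 2.723]
contact_force: [0.1, 0.8, -0.0]
grip_width: 0.8
finger_force: 0.0
```

Request:
jog_arm([
  {"xyz": [-0.55, -0.23, 0], "spin": 0},
  {"xyz": [-0.55, -0.23, 0], "spin": 0},
  {"xyz": [-0.5, -0.23, 0.2], "spin": 0},
  {"xyz": [0, 0, 0.2], "spin": 0},
  {"xyz": [0, 0, 0], "spin": 0},
  {"xyz": [0, 0, 0], "spin": 0},
  {"xyz": [0, 0, 0], "spin": 0},
  {"xyz": [0, 0, 0], "spin": 0},
  {"xyz": [0, 0, 0], "spin": 0},
  {"xyz": [0, 0, 0], "spin": 0},
])

```text
time: 2.7
tool_pos: [691.9, -38.9, 194.8]
tcp_rot: [3.141, 0.0, 2.723]
contact_force: [0.3, 0.8, -0.2]
grip_width: 0.2
finger_force: 0.0
```

Run:
```python
from plant import bot
import cv2
from h import *
o=bot.get_obs();c=bot.get_calibration('wrist');cv2.imwrite('pics/w2.png',bot.capture('wrist'))
print(o['time'],o['tool_pos'],o['tcp_rot'],o['contact_force'],project(c,[626,-12,60]),project(c,o['tool_pos']))
```

```text
2.7 [691.92225979 -38.86029674 194.84900408] [3.14149706e+00 1.45654992e-04 2.72291922e+00] [ 0.32677545  0.76652122 -0.20732327] [247.92561838 108.74125724] [249.45129837 239.49314743]
```

View pics/w2.png

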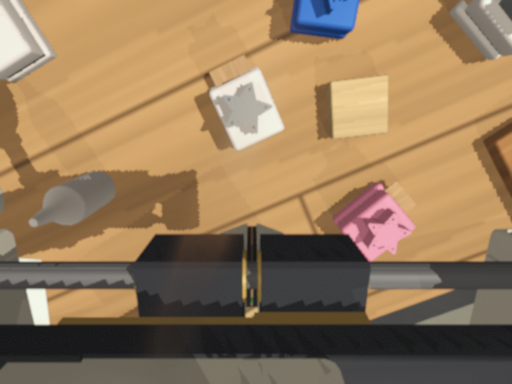

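Wrist view: the star punch is at (246,110) with its grey star at about (244,106). The glue is at (75,200), the blue copy at (325,10), the block at (360,107) and the pink copy at (375,220). I'll take the star's centroid from a mask.

Run:
```python
from plant import bot
import cv2
from h import *
im=cv2.imread('pics/w2.png');o=bot.get_obs();c=bot.get_calibration('wrist')
hsv=cv2.cvtColor(im,cv2.COLOR_BGR2HSV)
x0,y0=200,55;sub=hsv[y0:160,x0:295]
print(sub[106-y0,244-x0],sub[135-y0,250-x0])
for nm,lo,hi in(('star',80,190),('body',80,256)):
    m=((sub[...,1]<60)&(sub[...,2]>lo)&(sub[...,2]<hi)).astype(np.uint8)
    n,l,s,ce=cv2.connectedComponentsWithStats(m);k=1+np.argmax(s[1:,4])
    (u,v),r=cv2.minEnclosingCircle(np.argwhere(l==k)[:,::-1].astype(np.float32))
    ct=ce[k]+[x0,y0];mc=(u+x0,v+y0)
    p=plane(c,*ct,60 if nm=='star' else 42);q=plane(c,*mc,60)
    print(nm,s[k],ct,mc,r,p.round(1),q.round(1),'radius mm',np.linalg.norm(plane(c,mc[0]+r,mc[1],60)-q))
    if nm=='star':print('tool delta/80',(totool(o,p)/80).round(3))
```

```text
[ 23  19 177] [ 25  18 238]
star [   9   28   62   57 1554] [240.09459459 108.76705277] (237.2838363647461, 107.08646774291992) 32.73429870605469 [623.  -18.8  60. ] [620.5 -20.6  60. ] radius mm 30.81246674857747
tool delta/80 [ 0.89  -0.121  1.685]
body [   9   12   75   84 3780] [246.58783069 108.94285714] (247.5, 108.5) 42.57356643676758 [625.8 -13.6  42. ] [625.6 -12.3  60. ] radius mm 40.12309004464747
```

Run:
```python
from plant import bot
import cv2
from h import *
im=cv2.imread('pics/w2.png');o=bot.get_obs();c=bot.get_calibration('wrist')
hsv=cv2.cvtColor(im,cv2.COLOR_BGR2HSV);x0,y0=200,55;sub=hsv[y0:160,x0:295]
m=((sub[...,1]<60)&(sub[...,2]>150)&(sub[...,2]<195)).astype(np.uint8)
m=cv2.morphologyEx(m,cv2.MORPH_OPEN,np.ones((3,3),np.uint8))
n,l,s,ce=cv2.connectedComponentsWithStats(m);k=1+np.argmax(s[1:,4])
p=(l==k)
(u,v),r=cv2.minEnclosingCircle(np.argwhere(p)[:,::-1].astype(np.float32))
for a in(ce[k],(u,v)):
    P=plane(c,a[0]+x0,a[1]+y0,60);print(a+np.array([x0,y0]),P.round(1),(totool(o,P)/80).round(3))
print(s[k],r,'expected',26.5)
e=im[y0:160,x0:295].copy();e[p]=(0,0,255);cv2.imwrite('pics/m1.png',cv2.resize(np.hstack([e,im[y0:160,x0:295]]),None,fx=3,fy=3))
```

```text
[241.17925148 108.81943533] [623.5 -17.9  60. ] [ 0.889 -0.108  1.685]
[241.09291458 107.14076996] [622.  -17.3  60. ] [ 0.908 -0.109  1.685]
[  13   28   58   50 1523] 28.986345291137695 expected 26.5
```

View pics/m1.png

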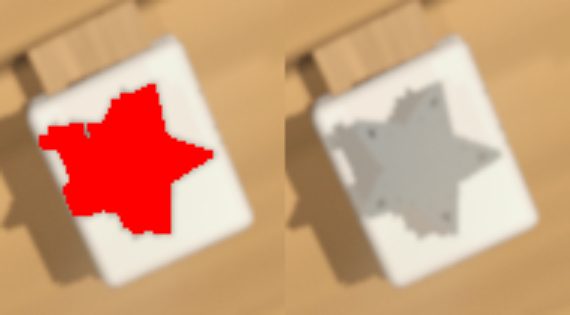

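The plunger's shadow merges with the mask on the left. The five dots at the star's tips average to pixel (246,109), about (625.5,-14), which agrees with the body centre and the two-view point. Now I'll move above it.

Request:
jog_arm([
  {"xyz": [0.45, -0.03, 0], "spin": 0},
  {"xyz": [0.44, -0.02, 0], "spin": 0},
  {"xyz": [0, 0, 0.4], "spin": 0},
  {"xyz": [0, 0, 0.4], "spin": 0},
  {"xyz": [0, 0, 0.4], "spin": 0},
  {"xyz": [0, 0, 0.2], "spin": 0},
  {"xyz": [0, 0, 0.1], "spin": 0},
  {"xyz": [0, 0, 0], "spin": 0},
  {"xyz": [0, 0, 0], "spin": 0},
  {"xyz": [0, 0, 0], "spin": 0},
])

```text
time: 4.0
tool_pos: [625.8, -13.7, 75.7]
tcp_rot: [3.141, 0.002, 2.723]
contact_force: [0.1, -0.9, -0.1]
grip_width: 0.4
finger_force: 0.0
```

Run:
```python
from plant import bot
import cv2
from h import *
o=bot.get_obs();ims=[]
for n in('scene','side'):
    c=bot.get_calibration(n);im=bot.capture(n);u,v=project(c,o['tool_pos']).astype(int);print(n,u,v,project(c,[625.5,-14,60]))
    ims.append(cv2.resize(im[v-40:v+40,u-40:u+40],(400,400),interpolation=cv2.INTER_CUBIC))
cv2.imwrite('pics/a1.png',np.hstack(ims))
print(o['tool_pos'],(totool(o,[625.5,-14,60])).round(1),o['contact_force'])
```

```text
scene 269 201 [269.51803317 206.17498572]
side 264 183 [263.98401699 187.6193388 ]
[625.80715843 -13.68126492  75.69895075] [ 0.2 -0.4 15.7] [ 0.0853383  -0.87356249 -0.13980395]
```

View pics/a1.png

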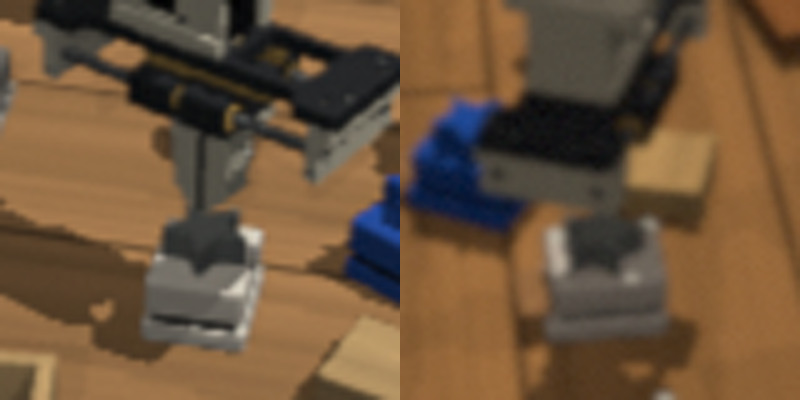

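Both views show the closed fingers just above the star's centre. Now the gentle press.

Request:
jog_arm([
  {"xyz": [0, 0, 0.06], "spin": 0},
  {"xyz": [0, 0, 0.05], "spin": 0},
  {"xyz": [0, 0, 0.04], "spin": 0},
  {"xyz": [0, 0, 0.03], "spin": 0},
  {"xyz": [0, 0, 0.02], "spin": 0},
  {"xyz": [0, 0, 0.02], "spin": 0},
  {"xyz": [0, 0, 0.02], "spin": 0},
  {"xyz": [0, 0, 0], "spin": 0},
  {"xyz": [0, 0, 0], "spin": 0},
  {"xyz": [0, 0, 0], "spin": 0},
])

```text
time: 5.35
tool_pos: [625.2, -13.6, 55.6]
tcp_rot: [3.142, -0.0, 2.723]
contact_force: [-3.5, 0.3, 4.2]
grip_width: 0.7
finger_force: 2.2
```

Request:
jog_arm([
  {"xyz": [0, 0, 0.01], "spin": 0},
  {"xyz": [0, 0, 0.01], "spin": 0},
  {"xyz": [0, 0, 0.01], "spin": 0},
  {"xyz": [0, 0, 0.01], "spin": 0},
  {"xyz": [0, 0, 0], "spin": 0},
  {"xyz": [0, 0, 0], "spin": 0},
  {"xyz": [0, 0, 0], "spin": 0},
  {"xyz": [0, 0, 0], "spin": 0},
  {"xyz": [0, 0, 0], "spin": 0},
  {"xyz": [0, 0, 0], "spin": 0},
])

```text
time: 6.6
tool_pos: [625.2, -13.6, 52.5]
tcp_rot: [3.142, 0.0, 2.723]
contact_force: [-3.8, 0.1, 6.7]
grip_width: 0.5
finger_force: 3.2
```

The force is 6.7 N, which puts the plunger about 7 mm down, past the 4.5 mm cut. I'll lift straight up and then go over the small round punch.

Request:
jog_arm([
  {"xyz": [0, 0, -0.03], "spin": 0},
  {"xyz": [0, 0, -0.04], "spin": 0},
  {"xyz": [0, 0, -0.05], "spin": 0},
  {"xyz": [0, 0, -0.1], "spin": 0},
  {"xyz": [0, 0, -0.3], "spin": 0},
  {"xyz": [0, 0, -0.5], "spin": 0},
  {"xyz": [0, 0, -0.5], "spin": 0},
  {"xyz": [0, 0, -0.28], "spin": 0},
  {"xyz": [0, -0.3, 0], "spin": 0},
  {"xyz": [0, -0.55, 0], "spin": 0},
])

```text
time: 7.85
tool_pos: [598.1, -75.4, 196.9]
tcp_rot: [3.141, 0.002, 2.725]
contact_force: [-0.5, -0.4, -1.0]
grip_width: 0.4
finger_force: 0.0
```

Request:
jog_arm([
  {"xyz": [-0.05, -0.6, 0], "spin": 0},
  {"xyz": [0, -0.6, 0], "spin": 0},
  {"xyz": [0, -0.6, 0], "spin": 0},
  {"xyz": [0, -0.39, 0], "spin": 0},
  {"xyz": [0, 0, 0], "spin": 0},
  {"xyz": [0, 0, 0], "spin": 0},
  {"xyz": [0, 0, 0], "spin": 0},
  {"xyz": [0, 0, 0], "spin": 0},
  {"xyz": [0, 0, 0], "spin": 0},
  {"xyz": [0, 0, 0], "spin": 0},
])

```text
time: 9.1
tool_pos: [530.1, -237.2, 196.3]
tcp_rot: [3.142, -0.0, 2.723]
contact_force: [0.1, -0.2, 0.7]
grip_width: 0.5
finger_force: 0.0
```

Run:
```python
from plant import bot
import cv2
from h import *
o=bot.get_obs();c=bot.get_calibration('wrist');w=bot.capture('wrist');cv2.imwrite('pics/w3.png',w)
s=bot.capture('scene');cv2.imwrite('pics/s3.png',s)
u,v=project(c,[462,-207,60]).astype(int);print(u,v,o['tool_pos'],o['contact_force'])
s0=cv2.imread('pics/scene0.png')
k=lambda a:cv2.resize(a[190:240,245:295],(250,250),interpolation=cv2.INTER_CUBIC)
w2=w.copy()
cv2.imwrite('pics/v3.png',np.hstack([cv2.resize(w,(512,384)),np.vstack([k(s0),k(s)])[:384]]) if 0 else np.hstack([cv2.copyMakeBorder(w,0,116,0,0,0),np.vstack([k(s0),k(s)])]))
```

```text
250 105 [ 530.12541994 -237.20566616  196.28136029] [ 0.08151201 -0.16114865  0.71926077]
```

View pics/v3.png

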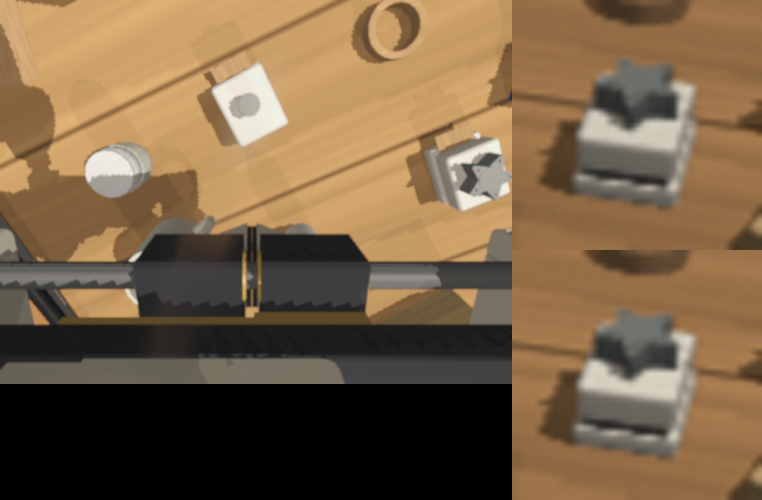

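The star punch is unmoved and its plunger is back up. The small disc is at about (247,105) on a body centred near (249,104), with its shadow to the left. Next I'll measure it.

Run:
```python
from plant import bot
import cv2
from h import *
im=cv2.imread('pics/w3.png');o=bot.get_obs();c=bot.get_calibration('wrist')
x0,y0=195,50;S=cv2.cvtColor(im,cv2.COLOR_BGR2HSV)[y0:160,x0:300]
m=((S[...,1]<45)&(S[...,2]>150)).astype(np.uint8);m=cv2.morphologyEx(m,cv2.MORPH_OPEN,np.ones((5,5),np.uint8))
cn=max(cv2.findContours(m,0,2)[0],key=cv2.contourArea);(b,sz,a)=cv2.minAreaRect(cn)
P=plane(c,b[0]+x0,b[1]+y0,42);print('body',np.add(b,(x0,y0)),sz,a,P.round(1),(totool(o,P)/80).round(3))
g=((S[...,1]<60)&(S[...,2]>120)&(S[...,2]<200)).astype(np.uint8);k=np.zeros_like(g);k[40:72,25:75]=g[40:72,25:75]
n,l,s,ce=cv2.connectedComponentsWithStats(k);j=1+np.argmax(s[1:,4]);print('disc+shadow',s[j,:2]+[x0,y0],s[j,2:],ce[j]+[x0,y0])
for r in range(44,66,2):print(S[r,34:66,2])
```

```text
body [249.89587784 104.50217819] (67.85926818847656, 56.4484748840332) 62.241458892822266 [ 461.3 -207.3   42. ] [ 0.937 -0.007  1.929]
disc+shadow [229  93] [ 31  25 576] [244.31770833 105.22569444]
[239 240 240 240 240 240 239 239 237 232 230 231 231 224 208 191 187 185
 183 180 181 183 187 189 198 209 219 230 237 239 239 239]
[240 240 239 237 232 224 211 202 196 182 171 170 176 177 176 176 177 177
 178 178 179 180 180 182 182 183 187 197 214 230 237 239]
[240 239 234 218 192 175 166 165 164 162 162 166 172 174 176 176 178 178
 178 179 180 180 181 181 181 182 183 183 189 207 228 237]
[232 225 213 198 182 170 167 165 164 164 169 173 174 175 176 177 177 178
 178 180 179 180 181 182 182 183 183 184 184 191 212 232]
[205 184 178 177 177 176 175 172 167 166 171 174 175 175 176 177 177 178
 179 179 180 180 182 182 182 183 184 183 181 180 196 220]
[220 194 178 177 177 178 177 173 169 169 173 174 175 176 176 177 177 178
 179 179 180 181 182 183 183 183 184 184 184 185 194 215]
[204 186 177 176 177 177 177 176 171 167 170 174 175 176 176 177 178 179
 179 179 180 181 182 182 183 183 184 184 184 184 197 219]
[200 179 176 177 177 177 178 178 173 168 170 174 176 175 176 177 178 179
 179 180 180 182 182 182 183 183 183 183 185 191 209 228]
[220 195 179 176 177 178 179 180 176 169 164 168 173 175 177 178 179 179
 180 180 181 181 181 182 182 182 183 183 187 202 222 235]
[235 221 195 179 178 177 179 179 179 178 172 166 166 173 176 177 178 179
 180 180 180 181 182 182 181 182 185 196 213 229 236 238]
[239 236 221 196 179 177 179 179 178 180 179 177 172 170 172 175 177 178
 180 180 180 181 181 184 187 194 210 226 235 238 238 238]
```

The disc centre is at pixel (249,105), in agreement with the body centre and the two-view point (462,-207). Approaching.

Request:
jog_arm([
  {"xyz": [0.47, -0.01, 0], "spin": 0},
  {"xyz": [0.465, 0, 0], "spin": 0},
  {"xyz": [0, 0, 0.4], "spin": 0},
  {"xyz": [0, 0, 0.4], "spin": 0},
  {"xyz": [0, 0, 0.4], "spin": 0},
  {"xyz": [0, 0, 0.2], "spin": 0},
  {"xyz": [0, 0, 0.1], "spin": 0},
  {"xyz": [0, 0, 0], "spin": 0},
  {"xyz": [0, 0, 0], "spin": 0},
  {"xyz": [0, 0, 0], "spin": 0},
])

```text
time: 10.45
tool_pos: [461.8, -208.0, 77.0]
tcp_rot: [-3.141, 0.001, 2.723]
contact_force: [-0.3, 0.1, -0.0]
grip_width: 0.3
finger_force: 0.0
```

Request:
jog_arm([
  {"xyz": [0, 0, 0.06], "spin": 0},
  {"xyz": [0, 0, 0.05], "spin": 0},
  {"xyz": [0, 0, 0.04], "spin": 0},
  {"xyz": [0, 0, 0.03], "spin": 0},
  {"xyz": [0, 0, 0.02], "spin": 0},
  {"xyz": [0, 0, 0.02], "spin": 0},
  {"xyz": [0, 0, 0.02], "spin": 0},
  {"xyz": [0, 0, 0], "spin": 0},
  {"xyz": [0, 0, 0], "spin": 0},
  {"xyz": [0, 0, 0], "spin": 0},
])

```text
time: 11.7
tool_pos: [461.4, -207.7, 57.2]
tcp_rot: [3.142, 0.0, 2.723]
contact_force: [-1.4, 1.2, 4.1]
grip_width: 0.4
finger_force: 1.8
```

Request:
jog_arm([
  {"xyz": [0, 0, 0.01], "spin": 0},
  {"xyz": [0, 0, 0.01], "spin": 0},
  {"xyz": [0, 0, 0.01], "spin": 0},
  {"xyz": [0, 0, 0.01], "spin": 0},
  {"xyz": [0, 0, 0.01], "spin": 0},
  {"xyz": [0, 0, 0.01], "spin": 0},
  {"xyz": [0, 0, 0], "spin": 0},
  {"xyz": [0, 0, 0], "spin": 0},
  {"xyz": [0, 0, 0], "spin": 0},
  {"xyz": [0, 0, 0], "spin": 0},
])

```text
time: 12.95
tool_pos: [461.4, -207.7, 52.5]
tcp_rot: [3.142, 0.0, 2.723]
contact_force: [-1.8, 2.0, 6.4]
grip_width: 0.5
finger_force: 3.2
```

The force is 6.4 N, so this plunger is also about 7 mm down and past the cut. I'll lift straight up and clear.

Request:
jog_arm([
  {"xyz": [0, 0, -0.03], "spin": 0},
  {"xyz": [0, 0, -0.04], "spin": 0},
  {"xyz": [0, 0, -0.05], "spin": 0},
  {"xyz": [0, 0, -0.1], "spin": 0},
  {"xyz": [0, 0, -0.3], "spin": 0},
  {"xyz": [0, 0, -0.5], "spin": 0},
  {"xyz": [0, 0, -0.5], "spin": 0},
  {"xyz": [0, 0, -0.28], "spin": 0},
  {"xyz": [0, 0, 0], "spin": 0},
  {"xyz": [0, 0, 0], "spin": 0},
])

```text
time: 14.2
tool_pos: [460.9, -207.4, 195.3]
tcp_rot: [3.141, -0.002, 2.723]
contact_force: [-0.5, -0.3, -0.1]
grip_width: 0.4
finger_force: 0.0
```

Run:
```python
from plant import bot
import cv2
import numpy as np
o=bot.get_obs();print(o['time'],o['tool_pos'],o['contact_force'])
s=bot.capture('scene');d=bot.capture('side');s0=cv2.imread('pics/scene0.png');d0=cv2.imread('pics/side0.png')
k=lambda a,u,v:cv2.resize(a[v-25:v+25,u-25:u+25],(200,200),interpolation=cv2.INTER_CUBIC)
cv2.imwrite('pics/end.png',np.vstack([np.hstack([k(x,221,178),k(x,269,213),k(y,208,250),k(y,265,195)]) for x,y in((s0,d0),(s,d))]))
```

```text
14.2 [ 460.88638729 -207.43929376  195.31306195] [-0.48913477 -0.26378821 -0.12629855]
```

View pics/end.png

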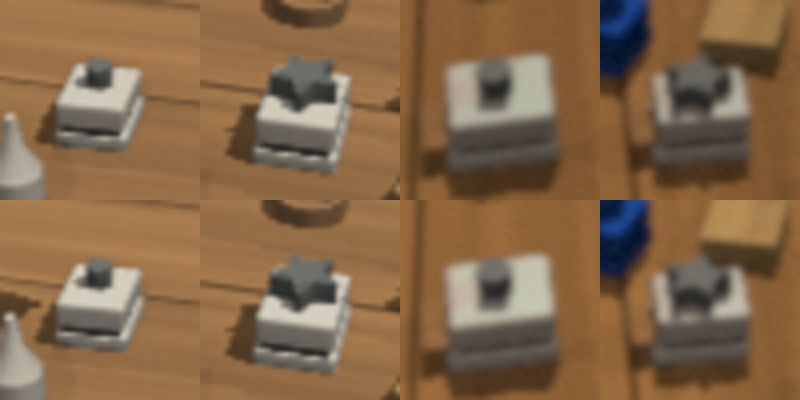

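In the before and after crops both punches are in the same place with their plungers up. The fingers are clear, so I'm handing the job in.

```bash
python3 -c "
from plant import bot
print(bot.close_job())"
```

```text
the job is handed in; nothing more can be done
None
```

I pressed the star punch and then the small round punch, each about 7 mm by the force reading (past the 4.5 mm cut); both sprang back up unmoved, nothing else was touched, and I handed the job in at about 14 s with the fingers clear (no verdict was returned).

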